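# Set the big bench transformer for the lamp test

### The job

A restored lamp is about to be tested. On the larger of the two grey bench transformers, turn the black knob clockwise until its pointer lines up with the brass rider clipped to the rim of that dial, then let go; do not disturb the smaller transformer's dial.

Things in the scene. Friction and masses are not known exactly. Their poses are not given: they have to be found in the camera images.
- large_dial: Black knob on the larger fixed transformer (case 240x190 mm, 130 high). Origin: on its vertical turning axis, at its underside, 133 mm above the table; z up, x along the bar grip towards the pointer. Skirt 68 mm across, 10 high; on it a bar 64 long, 16 wide, its top 50 above the origin: grip across it, 34 above. Stiff (0.06 N m), no spring; 0.6 to 1.5 rad clockwise from above reaches the rider.
- large_pointer (a point): Tip of the larger dial's thin black pointer, 58 mm out from the knob's axis along the knob's x, 4 mm above the scale plate; turns with the knob.
- mark (a point): Pointed inner end of the brass rider, a fixed clip 10 mm wide and under 12 mm high on the rim of the larger dial's silver scale plate (radius 80 mm): 58 mm from the knob's axis, 4 mm above the plate, just where the pointer's tip stands when the knob is set.
- small_pointer (a point): Tip of the pointer of the smaller transformer's dial, 37 mm from that knob's axis. The smaller transformer (fixed grey case 170 x 130 mm, 100 mm high, knob 46 mm across) looks alike and has its own rider; its dial must stay as it is. Either transformer may stand on either side.

How it is judged:
At the end, for the whole second after the job is handed in: The larger dial's pointer tip stands within 12 mm (about 12 degrees) of the rider's point, the knob is at rest, and the smaller dial's pointer is within 8 mm of where it was (horizontal distance between large_pointer and mark below 0.012 m and angular speed of large_dial below 0.05 rad/s and distance of small_pointer from where it was at the start of the episode below 0.008 m); the robot touches nothing.
It fails at once if the smaller dial is turned (its pointer moves by more than 8 mm) (distance of small_pointer from where it was at the start of the episode above 0.008 m).
It also fails if it takes over 32 s, if anything falls off the work surface, if the arm or the gripper's body presses on something with over 40 N, if the wrist force passes 120 N, or if a joint passes its speed limit or range.

### The arm

A 7-joint arm with a two-finger parallel gripper is mounted at the origin on the work surface. World frame = base frame: x ahead of the robot, y to its left, z up, the work surface at z = 0. Lengths are in m, angles in rad, forces in N, time in s.
With the tool pointing down it reaches from about 0.35 to 0.775 m from the base axis. Payload 3.1 kg.
Tool frame: the origin (TCP) lies midway between the tips of the shut fingers; the grasp point (between the pads) lies 19 mm behind it; z points along the fingers, y is the line along which they close (so a half turn about z gives the same grasp; the last joint's range is limited). The gripper opens to 85 mm and grips with 20 to 120 N. Pads are 22 mm wide; open, the fingers measure 114 mm over their backs; the gripper's body (76 mm by 85 mm) begins 54 mm behind the grasp point. The pads swing forward as they close: fully open they stand 13 mm farther back than shut.
Start: joints at [1.266, 0.311, 0.014, 1.512, -0.004, 1.319, -0.027], TCP at [0.143, -0.531, 0.231] pointing down, gripper open.
Joint ranges: [-2.7, 2.7], [-0.3, 1.91], [-1.27, 1.3], [0.12, 2.57], [-1.44, 4.58], [0.2, 2.03], [-3.05, 3.05]. Speed limits (rad/s): [2.79, 2.79, 3.14, 3.14, 3.14, 3.14, 3.14].

### API

Orientations are given as a unit quaternion [w, x, y, z].
In Python, from station import * gives the robot as it stands. Calls block until the motion is done:
- reach(position, orientation): joint-space move of the TCP to a pose.
- move_straight(position, attitude=None, feed=0.15, force_limit=None): straight line of the TCP; attitude=None keeps the orientation; feed is the mean speed in m/s. With force_limit (N) it stops when the force on the tool has changed by that much, and returns True; else False.
- goto_joints(angles): joint-space move.
- gripper_to(opening): opening from 0.0 (shut) to 1.0 (fully open); the grip force is fixed at half the most; returns when the fingers have stopped.
- sleep(seconds).
- inverse_kinematics(position, orientation): joint angles nearest the present ones, or None.
- get_obs(): the state.
- capture(name): name is "side" or "top"; returns a dict with "pixels" (400x640x3 uint8, red, green, blue), "camera_matrix" (3x3 intrinsics, pixels), "R" (3x3) and "t" (3): a world point X has camera coordinates R X + t. Camera axes: x right, y down, z forward; pixel columns grow to the right and rows downward; lengths in m; the calibration is good to about 2 mm. A picture is of the moment at which its call begins. There is no depth.
A pose or a line that the arm cannot do raises PlanningError and nothing moves.
- hand_in(): hands the job in; it is judged then, once.
The state is a dict: "clock": time; "q": joint angles; "qvel": joint speeds; "joint_torque": joint torques, N m; "eef_pos": TCP position; "eef_rot": TCP orientation; "ft_force": force on the tool from outside, world axes, zero at the start; "ft_torque": the same for the moment, N m; "grip_width": opening from 0.0 (shut) to 1.0 (fully open); "gripper_force": force on a finger pad.
Only numpy, scipy, OpenCV 4.12 (cv2) and the standard library are available. Lean on these libraries where they do the work, as an engineer would, in place of code of your own. Each camera call takes 0.05 s, during which the arm holds its last target. There are 200 camera calls.

## Working session

There is one attempt and no reset: what is moved stays moved. The work goes in short steps, each a Python script; the robot and the scene stay as the last script left them, time stands still between calls to the robot, and variables do not carry over. Pictures are saved under pics/ and viewed, at most 10 in all, crops included, and the job is handed in when it is done.

```bash
mkdir -p pics
python3 - <<'E'
from station import *
import cv2
for n in("top","side"):
    c=capture(n); cv2.imwrite(f"pics/{n}0.png",c["pixels"][:,:,::-1]); print(n,c["camera_matrix"].tolist(),c["R"].round(4).tolist(),c["t"].round(4).tolist())
o=get_obs();print(o["clock"],o["eef_pos"],o["eef_rot"])
E
```

```text
top [[518.628430971669, 0.0, 319.21244014733725], [0.0, 518.628430971669, 193.5317957204028], [0.0, 0.0, 1.0]] [[-0.0025, -1.0, -0.0044], [-0.9988, 0.0027, -0.0495], [0.0495, 0.0042, -0.9988]] [0.0312, 0.5586, 1.2236]
side [[412.1112236915965, 0.0, 316.80297750948836], [0.0, 412.1112236915965, 199.42469801843785], [0.0, 0.0, 1.0]] [[-0.9399, -0.3413, 0.0046], [-0.2048, 0.5531, -0.8075], [0.2731, -0.76, -0.5898]] [0.5335, 0.2348, 0.7122]
0.1 [ 0.14273777 -0.53046514  0.23033368] [-1.06627474e-03  9.91373746e-01  1.31060781e-01 -1.76184529e-04]
```

View pics/top0.png

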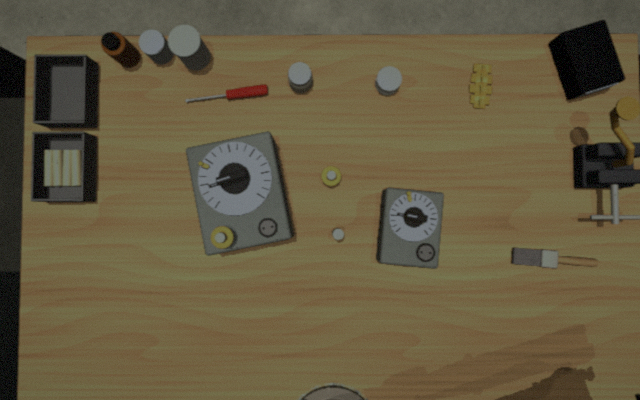

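View pics/side0.png

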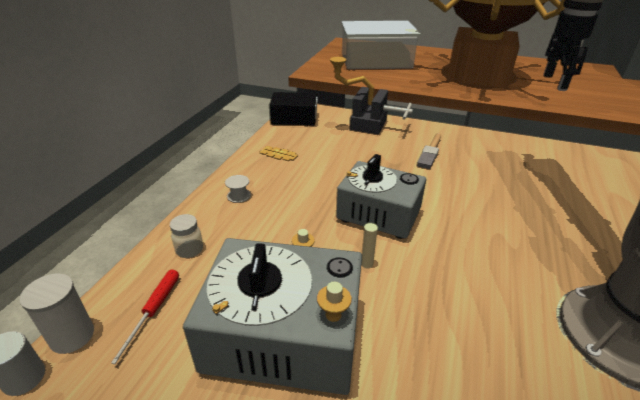

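The top view shows the large transformer on the left, with its knob near (234,177), pointer tip near (210,185) and rider near (204,164). The small transformer is at (414,217). A bulb socket stands on the large case at (222,237). I'll zoom in and measure.

```bash
cat > h.py <<'E'
import numpy as np
def back(c,uv,z):
    "world point on plane height z seen at pixel uv"
    R,t=c["R"],c["t"]; d=R.T@np.linalg.solve(c["camera_matrix"],[*uv,1.]); o=-R.T@t
    return o+d*(z-o[2])/d[2]
def proj(c,X):
    p=c["camera_matrix"]@(c["R"]@np.asarray(X)+c["t"]); return p[:2]/p[2]
E
python3 - <<'E'
from station import *
from h import *
import cv2
c=capture("top"); im=c["pixels"][:,:,::-1]
a=cv2.resize(im[130:230,185:285],None,fx=6,fy=6,interpolation=cv2.INTER_CUBIC)
cv2.imwrite("pics/topcrop.png",cv2.convertScaleAbs(a,alpha=1.6))
# scale plate: bright, unsaturated
g=cv2.cvtColor(im,cv2.COLOR_BGR2HSV); m=((g[...,2]>105)&(g[...,1]<60)).astype(np.uint8)
m[:,:190]=0;m[:,285:]=0;m[:130]=0;m[:225]=m[:225];m[225:]=0
p=cv2.findNonZero(m); e=cv2.fitEllipse(cv2.convexHull(p)); print(e)
print(back(c,e[0],.131), "radius",e[1][0]/2/518.6*(1.2236-.131))
for uv in((234,177),(210,185),(204,164),(222,237)): print(uv,back(c,uv,.135).round(4))
E
```

```text
((234.30116271972656, 178.06735229492188), (73.12971496582031, 74.25575256347656), 46.3479118347168)
[0.58693666 0.21296695 0.131     ] radius 0.07703579499773937
(234, 177) [0.5889 0.213  0.135 ]
(210, 185) [0.5718 0.2646 0.135 ]
(204, 164) [0.6173 0.278  0.135 ]
(222, 237) [0.4599 0.238  0.135 ]
```

View pics/topcrop.png

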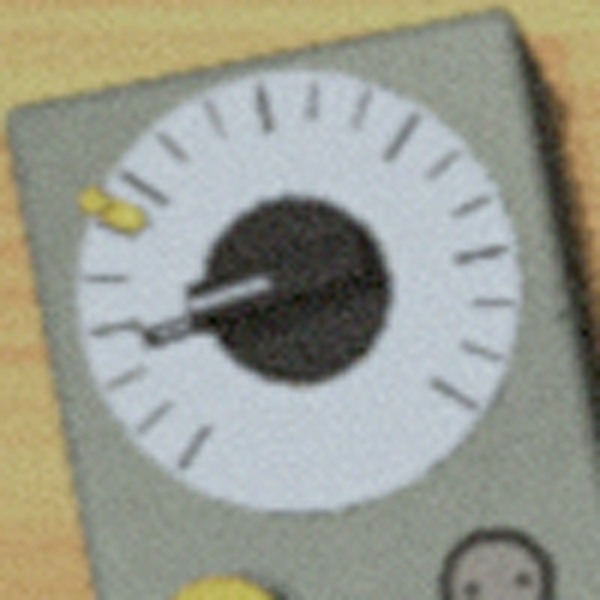

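The crop shows the rider's inner point at crop (143,220), which is image pixel (208.4,166.3). The pointer tip is at crop (148,340), or image (209.3,186.3), and the plate centre is near crop (300,290). I'll check these radii against 58 mm and against the side view, then go above the knob.

```bash
cat >> h.py <<'E'
from scipy.spatial.transform import Rotation
def down(phi):
    "tool down, closing line (tool y) at world heading phi; quaternion wxyz"
    y=np.array([np.cos(phi),np.sin(phi),0]); z=np.array([0,0,-1.])
    q=Rotation.from_matrix(np.column_stack([np.cross(y,z),y,z])).as_quat(); return q[[3,0,1,2]]
E
python3 - <<'E'
from station import *
from h import *
c=capture("top"); s=capture("side")
C=back(c,(234.2,178),.130)
P=back(c,(209.3,186.3),.134); M=back(c,(208.4,166.3),.134)
ang=lambda X:np.arctan2(X[1]-C[1],X[0]-C[0])
for X in(P,M): print(X.round(4),np.hypot(*(X-C)[:2]).round(4),ang(X).round(3),"side",proj(s,X).round(1))
print("C",C.round(4),proj(s,C+[0,0,.053]),"turn cw",ang(P)-ang(M))
top=np.array([C[0],C[1],.183]); b=np.array([np.cos(ang(P)),np.sin(ang(P)),0])*.032
print("bar ends predicted top",proj(c,top+b),proj(c,top-b),"side",proj(s,top+b),proj(s,top-b))
for k in(1,-1):
    for a in(ang(P),ang(M)):
        q=inverse_kinematics([C[0],C[1],.15],down(a+k*np.pi/2)); print(k,None if q is None else np.round(q,3))
import cv2
im=s["pixels"][235:330,195:325,::-1]
cv2.imwrite("pics/sidecrop.png",cv2.resize(im,None,fx=6,fy=6,interpolation=cv2.INTER_CUBIC))
E
```

```text
[0.569  0.2663 0.134 ] 0.056 1.9 side [252.4 310. ]
[0.6124 0.2686 0.134 ] 0.0608 1.143 side [224.8 302.9]
C [0.5872 0.2134 0.13  ] [254.99275491 257.38822358] turn cw 0.7572839274120164
bar ends predicted top [215.19618213 181.00737086] [244.56453331 170.92063163] side [251.79351767 273.47091033] [257.928847  242.6283775]
1 [ 0.239  0.757 -1.079  1.387  0.664  1.384  2.63 ]
1 [ 0.239  0.757 -1.079  1.387  0.664  1.384  1.872]
-1 [ 0.242  0.761 -1.087  1.387  0.67   1.387 -0.516]
-1 [ 0.233  0.75  -1.065  1.387  0.653  1.378 -1.262]
```

View pics/sidecrop.png

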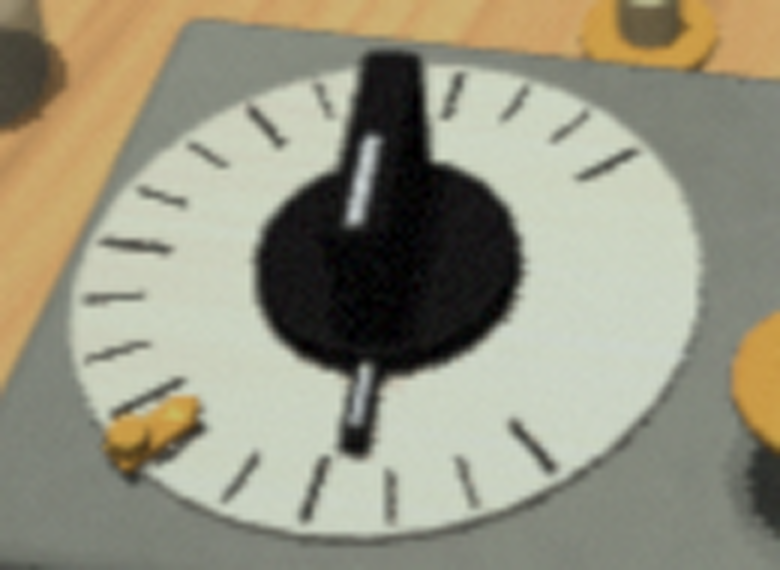

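The side crop shows the pointer tip at crop (352,450), or image (253.7,310), which matches the prediction. The rider tip is at crop (198,402), or image (228,302), about 3 px off. I'll fuse both views.

```bash
cat > m.py <<'E'
from h import *
from scipy.optimize import least_squares
def solve(c,s,pt,ps,mt,ms,ct,cs):
    "fit centre, pointer angle, mark angle to pixels of both views (px)"
    def f(v):
        C=np.array([v[0],v[1],.130]); tip=lambda a:C+[.058*np.cos(a),.058*np.sin(a),.004]
        return np.concatenate([proj(k,X)-u for k,X,u in((c,tip(v[2]),pt),(s,tip(v[2]),ps),(c,tip(v[3]),mt),(s,tip(v[3]),ms),(c,C,ct),(s,C,cs))])
    r=least_squares(f,[.587,.213,1.9,1.14]); return r.x,r.fun
E
python3 - <<'E'
from station import *
from m import *
import cv2
c=capture("top"); s=capture("side")
g=cv2.cvtColor(s["pixels"],cv2.COLOR_RGB2HSV); m=((g[...,2]>140)&(g[...,1]<50)).astype(np.uint8)
k=np.zeros_like(m);k[243:328,203:315]=1
e=cv2.fitEllipse(cv2.convexHull(cv2.findNonZero(m*k)));print(e)
v,r=solve(c,s,(209.3,186.3),(253.7,310),(208.4,166.3),(228,302),(234.2,178),e[0])
print(v,v[2]-v[3],r.round(1))
x,y=v[:2]; np.save("v.npy",v)
p=get_obs()["eef_pos"]; move_straight([p[0],p[1],.33],feed=.3)
q=inverse_kinematics([x,y,.26],down(v[2]+np.pi/2)); q2=inverse_kinematics([x,y,.26],down(v[2]-np.pi/2)); print(np.round(q,2),np.round(q2,2))
reach([x,y,.26],down(v[2]-np.pi/2))
o=get_obs();print(o["clock"],o["eef_pos"],o["q"])
cv2.imwrite("pics/above.png",capture("side")["pixels"][:,:,::-1])
E
```

```text
((257.4515686035156, 282.2206115722656), (83.73699951171875, 107.14910125732422), 87.3465347290039)
[0.58815859 0.21250672 1.93631823 1.18763194] 0.7486862884067875 [-0.2  0.7 -0.4  0.5  1.1  1.2 -0.9  0.2  0.4 -0.5  0.1 -0.4]
[-0.99  0.65  1.12  1.26 -0.58  1.57 -2.73] [ 0.2   0.66 -1.06  1.2   0.56  1.58 -0.38]
3.875 [0.58876302 0.21114993 0.25988893] [ 0.19710737  0.65820465 -1.05385226  1.20093102  0.56144179  1.57535371
 -0.38480118]
```

View pics/above.png

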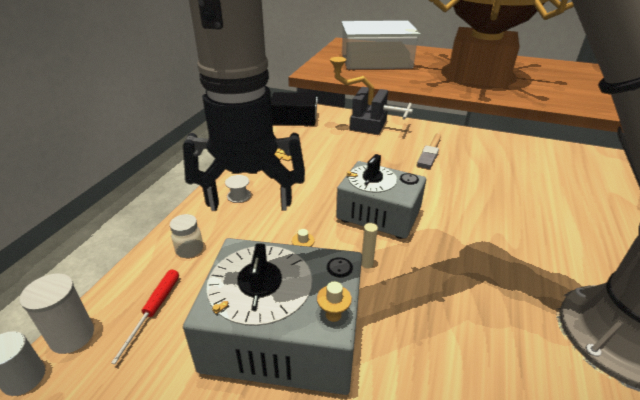

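The gripper is above the knob, with its fingers astride the bar, and the fit residuals are about 1 px. Next I'll descend, grip, turn by q7 and look.

Run:
```python
from station import *
from m import *
import cv2
v=np.load("v.npy"); x,y=v[:2]
print(move_straight([x,y,.150],attitude=down(v[2]-np.pi/2),feed=.12,force_limit=12))
gripper_to(0.0)
o=get_obs();print(o["clock"],o["eef_pos"],o["grip_width"],o["gripper_force"],o["ft_force"].round(1))
q=np.array(o["q"]); 
for k in range(3):
    q[6]-=(v[2]-v[3])/3; goto_joints(q)
    o=get_obs();print(o["clock"],o["grip_width"],o["q"][6],o["ft_force"].round(1),np.round(o["ft_torque"],2))
cv2.imwrite("pics/turned.png",capture("side")["pixels"][:,:,::-1])
```

```text
False
5.6333 [0.58610536 0.21127024 0.15029645] 0.1761972665405234 60.246148109436035 [-5.  -4.6  4.8]
5.9833 0.18143915519613316 -0.6911795190701617 [-3.1 -1.3  1.1] [-0.01  0.13 -0.09]
6.3333 0.18078611581884543 -0.9392088035766895 [-2.8 -1.9  1.3] [-0.12  0.51  0.02]
6.6833 0.176904496708179 -1.1876284492549012 [-5.3 -1.4  3.2] [-0.2   0.79 -0.06]
```

View pics/turned.png

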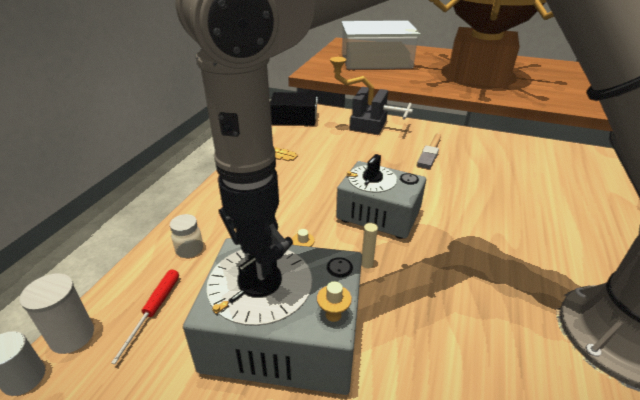

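The pointer now reaches towards the rider: tip near (231,303), rider point near (228,302). I'll let go, lift clear and check.

Run:
```python
from station import *
from m import *
import cv2
gripper_to(1.0)
p=get_obs()["eef_pos"]; move_straight([p[0],p[1],.30],feed=.12); sleep(.3)
o=get_obs();print(o["clock"],o["eef_pos"],o["ft_force"].round(1))
s=capture("side")["pixels"][:,:,::-1]
a=cv2.resize(s[235:330,195:325],None,fx=6,fy=6,interpolation=cv2.INTER_CUBIC)
cv2.imwrite("pics/final.png",a)
```

```text
9.1167 [0.58610852 0.21113257 0.2996494 ] [0.5 0.3 0.4]
```

View pics/final.png

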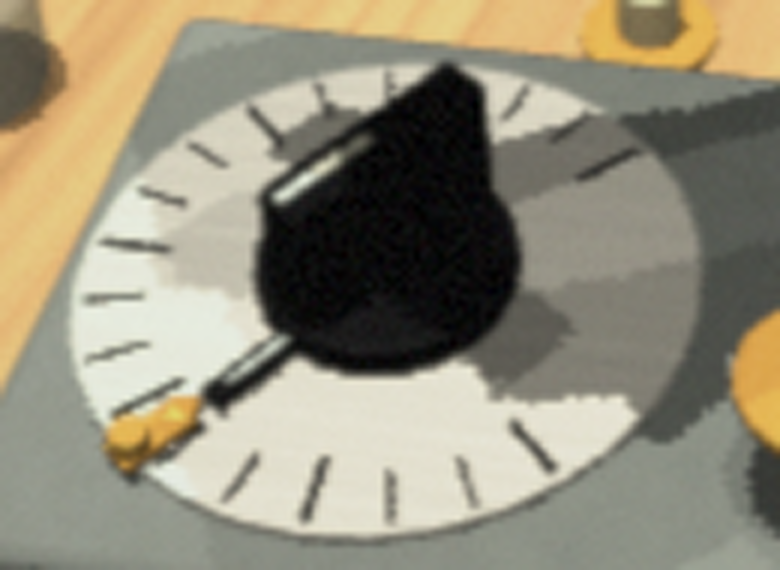

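The pointer tip at crop (213,397) meets the rider's point at (198,402). That is about 2.5 px, or roughly 4 mm, and the two line up. The gripper is clear.

```bash
python3 -c "
from station import *
print(hand_in())"
```

```text
the job is handed in; nothing more can be done
None
```

I turned the larger transformer's knob clockwise until its pointer stood about 4 mm from the rider's point (12 mm allowed), let go without touching the smaller dial, and handed the job in at about 9 s; no verdict came back.

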